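Set and lock the slip-pressure regulator

TASK

On the sloped control box, turn the black regulator knob until its nose points at the raised wedge on the ring around it. Then slide the steel locking fork fully home around the knob's neck, with the nose still on the wedge. Leave the ring as it is set and do not disturb the other things on the table.

Things in the scene. Friction and masses are not known exactly. Their poses are not given: they have to be found in the camera images.
- knob (a joint): Angle (rad) of the regulator knob. 0: its nose points straight up the slope of the console's face; grows as the knob turns clockwise seen from in front of the face (looking along the knob's axis onto the face). End stops at -1.6 and 1.6. Stiff enough (0.12 N m of friction) to stay where it is left.
- index (a joint): Angle (rad) of the index ring, same zero, axis and direction as knob: the knob's nose is on the index when knob equals index. Very stiff (1 N m); it was set beforehand and must stay.
- lock (a joint): Travel (m) of the locking fork along the face: 0 is fully withdrawn (left, +y of the console), 0.070 is its end stop, fully home around the knob's neck. Friction 3 N, stays where left. Its tines reach the neck at about 0.044.
- knob_grip (a point): Where to grip the black regulator knob: on its axis, 36 mm out from the face. z: along the axis, out of the face; x: toward the nose; y: across the grip. The knob is a bar 58 mm long (32 mm behind the axis, 26 mm ahead), 18 mm wide, from 14 to 46 mm above the face, white line on top, on a round steel neck 24 mm in diameter.
- knob_nose (a point): Tip of the knob's narrow nose (7 mm wide, 15 to 29 mm above the face), 44 mm from the axis, 22 mm above the face. Within 75 mm of the axis nothing but the knob is higher than 11 mm above the face, except the lock's handle once the lock is in.
- index_mark (a point): The inner point of the raised dark steel wedge (12 mm wide, 9 mm high) on the flat aluminium index ring (42 to 54 mm radius; the wedge reaches 65 mm) around the knob: 46 mm from the knob's axis, 9 mm above the face. The only raised thing on the ring; this is the mark for the nose.
- lock_handle (a point): Where to grip the locking fork's handle, an upright aluminium block on the fork: 16 mm thick along x, 40 mm long along y, 10 to 46 mm above the face; the point is at its middle, 34 mm above the face, 75 mm left of the slot's centre. z: out of the face; x: up the slope; y: to the console's left. It slides along -y, between two rails 8 mm high, 30 to 38 mm off its centre line.
- lock_slot (a point): The centre of the fork's open slot (28 mm wide, tines 14 mm wide and 6 mm thick, 4.5 to 10.5 mm above the face). It lies on the knob's axis when the lock is fully home, 70 mm left of it when fully withdrawn; the fork runs below the bar, around the neck.
- console: Grey control box, 320 mm wide, 170 mm along its slope, on red brackets, fixed to the table, facing roughly to the robot's left. Its face slopes 31.5 degrees from level, low edge to its front (-x). Origin: on the table below the face's centre, which is 105 mm up. x: front to back, level; y: left; z: up. The knob's axis meets the face 35 mm right of that centre.
- spatula: Bystander: spatula 200 mm long lying in front of the console. Origin near its middle.
- mould: Bystander: octagonal plaster mould, 120 mm wide, 64 mm high, behind the console. Origin under its centre.
- mug: Bystander: white mug, 80 mm wide, 90 mm high, in front of the console. Origin under its centre.
- jar: Bystander: closed blue jar, 72 mm wide, 100 mm high, behind the console. Origin under its centre.
- rib: Bystander: flat wooden rib, 135 mm long, 12 mm thick, on the robot's right. Origin under its middle.
- bowl: Bystander: terracotta bowl, 120 mm wide, 55 mm high, on the robot's left. Origin under its centre.
- brush: Bystander: brush 190 mm long, lying on the robot's right. Origin near its middle.

How it is judged:
By the outcome, as a careful person would: the job done as asked, in the order asked, and still so for the second after the job is handed in, with the robot touching nothing.
It also fails if it takes over 48 s, if anything falls off the work surface, if the arm or the gripper's body presses on something with over 40 N, if the wrist force passes 120 N, or if a joint passes its speed limit or range.

ROBOT

A 7-joint arm with a two-finger parallel gripper is mounted at the origin on the work surface. World frame = base frame: x ahead of the robot, y to its left, z up, the work surface at z = 0. Lengths are in mm, angles in rad, forces in N, time in s.
With the tool pointing down it reaches from about 425 to 975 mm from the base axis. Payload 16.7 kg.
Tool frame: the origin (TCP) lies at the very end of the fingers, on their centre line; the grasp point (between the pads) lies 19 mm behind it (bot.hold_point_z is the distance from the TCP to the grasp point, in mm); z points along the fingers, y is the line along which they close (so a half turn about z gives the same grasp; the last joint's range is limited). The gripper opens to 85 mm and grips with 20 to 120 N. Pads are 22 mm wide; open, the fingers measure 114 mm over their backs; the gripper's body (76 mm by 85 mm) begins 54 mm behind the grasp point. The pads swing forward as they close: fully open they stand 13 mm farther back than shut.
Start: joints at [1.141, 0.426, 0.074, 1.606, -0.034, 1.111, -0.067], TCP at [187.028, -648.534, 231.302] pointing down, gripper open.
Joint ranges: [-2.85, 2.85], [-0.5, 2.14], [-1.23, 1.37], [0.21, 2.46], [-1.02, 4.16], [0.16, 2.05], [-2.73, 2.73]. Speed limits (rad/s): [1.89, 1.89, 2.39, 2.39, 3.01, 3.01, 3.01].

INTERFACE

Orientations are given as a unit quaternion [w, x, y, z].
In Python, from plant import readout, eyes, bot gives the robot as it stands.
- The arm moves only by the tool send_rows, never from a script. Its argument "increments" is a list of rows, each an object with "translation": the shift along the tool's x, y, z in mm, a list of three; "turn": the turn, a rotation vector about the tool's x, y, z in degrees, a list of three; "gripper": the opening, from 0 (shut) to 1 (fully open). In form: [{"translation": [dx, dy, dz], "turn": [ax, ay, az], "gripper": gripper}, ...]. A call has 1 to 10 rows; each row is the pose to reach, as a shift and turn from the pose commanded when the call began, along the tool's axes at that moment; what a row does not reach only later rows make up. A row lasts 1/8 s, in which the tool goes at most 62.5 mm and 10.7 degrees, less where a joint would pass 70% of its speed; a pose out of reach is approached as far as the arm can. A call with a gripper value outside its range is refused whole. The fingers move at their own pace and stop on an object; "grip_force" is the grip in N (left out, the last holds). Time passes only in rows, so rows that repeat a pose let the fingers close. It gives the time, the measured TCP pose, the force, the opening and the grip force at its end, in the units of the state.
- readout.read_state(): the state, without advancing time (a new reading comes with each control period).
- eyes.snapshot(name): name is "scene" or "top" or "wrist"; returns a dict with "color" (420x560x3 uint8, red, green, blue), "fx", "fy", "cx", "cy" (pixels), "cam_to_world" (4x4, takes a point from camera to world coordinates). Camera axes: x right, y up, looking along -z (the intrinsics and any distortion apply to the point x, -y, -z); pixel columns grow to the right and rows downward; lengths in mm; the calibration is good to about 2 mm. A picture is of the moment at which its call begins. There is no depth.
- bot.job_done(): hands the job in; it is judged then, once.
The state is a dict: "time": time; "joints": joint angles; "qvel": joint speeds; "joint_efforts": joint torques, N m; "ee_pos": TCP position; "tcp_rot": TCP orientation; "wrist_force": force on the tool from outside, world axes, zero at the start; "moment": the same for the moment, N m; "width": opening from 0.0 (shut) to 1.0 (fully open); "gripper_force": force on a finger pad.
Only numpy, scipy, OpenCV 4.12 (cv2) and the standard library are available. Lean on these libraries where they do the work, as an engineer would, in place of code of your own. Each camera call takes 0.05 s, during which the arm holds its last target. There are 200 camera calls.

## Working session

There is one attempt and no reset: what is moved stays moved. The work goes in short steps, Python scripts to look and compute and a tool call to move; the robot and the scene stay as the last step left them, time stands still between calls to the robot, and variables do not carry over. Pictures are saved under pics/ and viewed, at most 10 in all, crops included, and the job is handed in when it is done.

Besides the shell and the picture viewer there is one more tool, called after "Request:" by a JSON object that holds its "method" and its "body", one argument or row to a line. send_rows: Moves the arm, as the interface text tells. Its arguments: {"type":"object","properties":{"increments":{"type":"array","items":{"type":"object","properties":{"translation":{"type":"array","items":{"type":"number"}},"turn":{"type":"array","items":{"type":"number"}},"gripper":{"type":"number"}}}},"grip_force":{"type":"number"}},"required":["increments"]}

```bash
mkdir -p pics; ls; python3 - <<'E'
from plant import readout, eyes, bot
import cv2, numpy as np
s=readout.read_state(); print(s)
for n in ("scene","top"):
    d=eyes.snapshot(n); cv2.imwrite(f"pics/{n}0.png",d["color"][:,:,::-1]); print({k:v for k,v in d.items() if k!="color"})
E
```

```text
pics
{'time': 0.0, 'joints': array([ 1.14048455,  0.42673443,  0.07386427,  1.60659834, -0.03409095,
        1.11080066, -0.06709241]), 'qvel': array([-0.00111511, -0.00134377,  0.00113038,  0.00164484, -0.00150247,
        0.00097561,  0.000294  ]), 'joint_efforts': array([ 5.50992972e-04, -9.49834156e+01,  3.76053169e+00, -4.63511610e+01,
        1.90560054e-02,  1.02540196e-02, -2.84675400e-05]), 'ee_pos': array([ 186.91671043, -648.18472756,  230.61320803]), 'tcp_rot': array([-6.24371720e-04,  9.90161310e-01,  1.39929159e-01, -1.43006553e-04]), 'wrist_force': array([ 0.85861345, -0.30654848,  0.04284164]), 'moment': array([-0.01854067, -0.01880374, -0.02101837]), 'gripper_force': 0.0, 'width': 0.9998698196610086}
{'fx': 434.07960704579284, 'fy': 434.07960704579284, 'cx': 286.54336932234935, 'cy': 209.4442043740367, 'cam_to_world': array([[ 2.50750614e-01, -7.04419027e-01,  6.64016539e-01,
         1.28931835e+03],
       [ 9.67995529e-01,  1.89842661e-01, -1.64147555e-01,
        -1.79690727e+02],
       [-1.04300058e-02,  6.83925141e-01,  7.29477633e-01,
         9.33015590e+02],
       [ 0.00000000e+00,  0.00000000e+00,  0.00000000e+00,
         1.00000000e+00]])}
{'fx': 407.1788336583027, 'fy': 407.1788336583027, 'cx': 279.89180708696773, 'cy': 212.95112489167562, 'cam_to_world': array([[-1.29359212e-02,  9.90207926e-01, -1.38999728e-01,
         3.73372935e+02],
       [-9.99905403e-01, -1.21603925e-02,  6.42721067e-03,
         1.75250134e+01],
       [ 4.67398371e-03,  1.39069721e-01,  9.90271562e-01,
         1.39285155e+03],
       [ 0.00000000e+00,  0.00000000e+00,  0.00000000e+00,
         1.00000000e+00]])}
```

View pics/scene0.png

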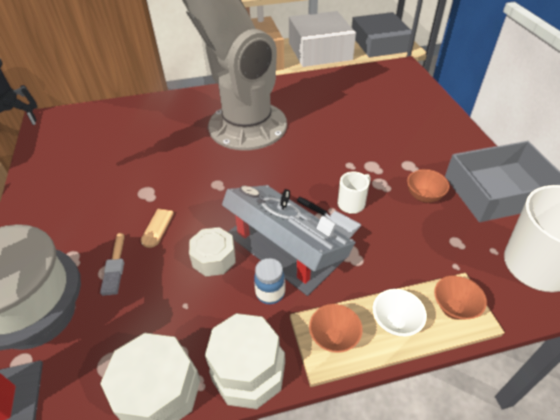

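View pics/top0.png

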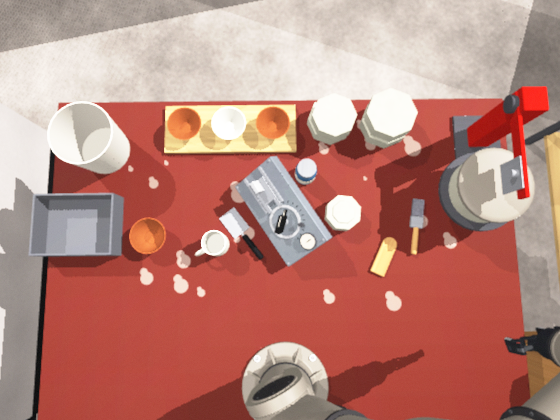

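The scene view shows the console at about (290,220) with the mould, jar, mug and spatula close by. In the top view the knob is at about (282,220) and the handle at about (258,186). I'll enlarge the top view.

```bash
python3 - <<'E'
import cv2
a=cv2.imread("pics/top0.png")[145:275,220:345]
cv2.imwrite("pics/topz.png",cv2.resize(a,None,fx=4.6,fy=4.6,interpolation=cv2.INTER_CUBIC))
E
```

```text
(no output)
```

View pics/topz.png

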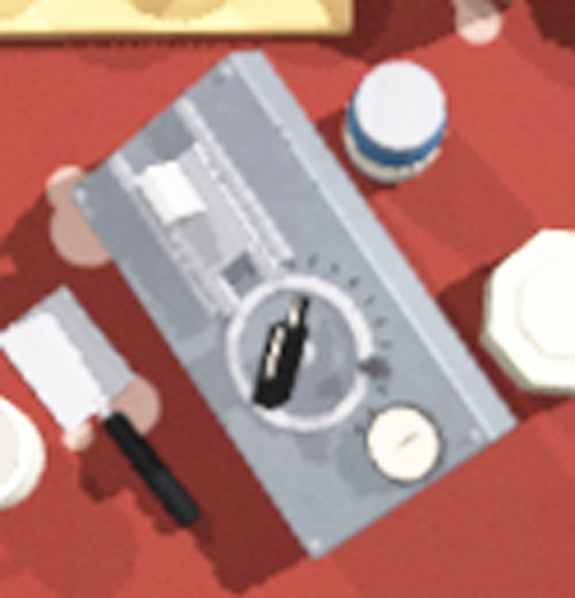

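The enlarged crop shows the ring centre at zoom (298,352), the nose at (303,300), pointing left of up-slope, and the wedge at (372,367). The handle's white top is at (172,192). The face's corner screws are near (80,195), (315,545), (478,435) and (228,70). Next I'll work out a pose for a close look along the face normal.

```bash
cat > h.py <<'E'
import numpy as np, cv2
from scipy.spatial.transform import Rotation as R
from plant import readout, eyes, bot
def pose(s=None):
    s=s or readout.read_state(); q=s["tcp_rot"]
    return np.array(s["ee_pos"]), R.from_quat([q[1],q[2],q[3],q[0]])
def ray(d,px):
    M=d["cam_to_world"]; v=np.array([(px[0]-d["cx"])/d["fx"],-(px[1]-d["cy"])/d["fy"],-1])
    return M[:3,3], M[:3,:3]@v
def hit(d,px,p0,n):
    o,v=ray(d,px); return o+v*((p0-o)@n)/(v@n)
def proj(d,P):
    M=d["cam_to_world"]; c=(np.asarray(P)-M[:3,3])@M[:3,:3]
    return np.array([d["cx"]+d["fx"]*c[0]/-c[2], d["cy"]-d["fy"]*c[1]/-c[2]])
def frame(yaw):
    xc=np.array([np.cos(yaw),np.sin(yaw),0]); yc=np.array([-xc[1],xc[0],0]); a=np.radians(31.5)
    u=np.cos(a)*xc+np.sin(a)*np.array([0,0,1]); n=-np.sin(a)*xc+np.cos(a)*np.array([0,0,1])
    return u,yc,n
def toolR(n,close):  # z=-n, y=close
    z=-n; y=close-(close@z)*z; y/=np.linalg.norm(y); return R.from_matrix(np.c_[np.cross(y,z),y,z])
def delta(p,r,tp,tr):
    return r.inv().apply(tp-p).round(1), np.degrees((r.inv()*tr).as_rotvec()).round(1)
E
python3 - <<'E'
from h import *
d=eyes.snapshot("top"); Z=lambda a,b:(220+a/4.6,145+b/4.6); ez=np.array([0,0,1.])
h=85*np.sin(np.radians(31.5))
c=[hit(d,Z(*p),np.array([0,0,z]),ez) for p,z in (((80,195),105-h+4),((315,545),105-h+4),((478,435),105+h-4),((228,70),105+h-4))]
print(np.round(c,0))
v=(c[0]-c[1])+(c[3]-c[2]); yaw=np.arctan2(v[1],v[0])-np.pi/2; print(np.degrees(yaw), np.linalg.norm(c[0]-c[1]))
A=hit(d,Z(298,352),np.array([0,0,107.]),ez); print("axis",A, "from centre", np.mean(c,0)-35*frame(yaw)[1])
u,yc,n=frame(yaw); print(u,yc,n)
p,r=pose()
w=eyes.snapshot("wrist")["cam_to_world"]; print("cam in tool",r.inv().apply(w[:3,3]-p), (r.inv().as_matrix()@w[:3,:3]).round(3))
for s in (1,-1):
    print(delta(p,r,A+220*n,toolR(n,s*u)))
E
```

```text
[[ 647.  149.   65.]
 [ 394.  -17.   65.]
 [ 464. -125.  145.]
 [ 717.   40.  145.]]
-56.8472175795156 302.45220531489673
axis [526.15325477  -6.01517982 107.        ] from centre [526.3404457   -7.27034202 105.        ]
[ 0.46628628 -0.71384337  0.52249856] [0.83721528 0.54687346 0.        ] [-0.2857406   0.43744378  0.85264016]
cam in tool [  66.39892149    0.29356102 -143.05190799] [[ 0.     0.965  0.264]
 [ 1.     0.    -0.001]
 [-0.001  0.264 -0.965]]
(array([ 470.1, -633.1,  -63.2]), array([-31.3,   4.7, -16.6]))
(array([ 470.1, -633.1,  -63.2]), array([  6.6,  44.4, 157.3]))
```

```bash
python3 - <<'E'
from h import *
A=np.array([526.3,-6.6,106]);u,yc,n=frame(np.radians(-56.85)); p,r=pose()
print(delta(p,r,A+170*n,toolR(n,u)))
E
```

```text
(array([ 477.8, -607.5,  -19.6]), array([-31.3,   4.7, -16.6]))
```

Request:
{"method": "send_rows", "body": {
  "increments": [
    {"translation": [30,-38,-30],"turn": [0,0,0],"gripper": 1},
    {"translation": [478,-607,-50],"turn": [-31.3,4.7,-16.6],"gripper": 1},
    {"translation": [478,-607,-50],"turn": [-31.3,4.7,-16.6],"gripper": 1},
    {"translation": [478,-607,-50],"turn": [-31.3,4.7,-16.6],"gripper": 1},
    {"translation": [478,-607,-50],"turn": [-31.3,4.7,-16.6],"gripper": 1},
    {"translation": [478,-607,-50],"turn": [-31.3,4.7,-16.6],"gripper": 1},
    {"translation": [478,-607,-50],"turn": [-31.3,4.7,-16.6],"gripper": 1},
    {"translation": [478,-607,-50],"turn": [-31.3,4.7,-16.6],"gripper": 1},
    {"translation": [478,-607,-50],"turn": [-31.3,4.7,-16.6],"gripper": 1},
    {"translation": [478,-607,-50],"turn": [-31.3,4.7,-16.6],"gripper": 1}
  ]
}}

```text
time: 1.45
ee_pos: [415.9, -84.8, 277.3]
tcp_rot: [0.261, 0.922, 0.274, 0.078]
wrist_force: [0.5, -1.2, 0.3]
width: 0.997
gripper_force: 0.0
```

```bash
python3 - <<'E'
from h import *
A=np.array([526.3,-6.6,106]);u,yc,n=frame(np.radians(-56.85)); p,r=pose()
print(p,readout.read_state()["joints"].round(2),delta(p,r,A+170*n,toolR(n,u)))
E
```

```text
[415.92812922 -84.81824698 277.30200361] [ 0.89 -0.24 -1.07  2.26  0.42  0.82 -1.45] (array([135.1, -93.9, -26.8]), array([ 0.1, -0. , -0. ]))
```

Request:
{"method": "send_rows", "body": {
  "increments": [
    {"translation": [135,-94,-27],"turn": [0,0,0],"gripper": 1},
    {"translation": [135,-94,-27],"turn": [0,0,0],"gripper": 1},
    {"translation": [135,-94,-27],"turn": [0,0,0],"gripper": 1},
    {"translation": [135,-94,-27],"turn": [0,0,0],"gripper": 1},
    {"translation": [135,-94,-27],"turn": [0,0,0],"gripper": 1},
    {"translation": [135,-94,-27],"turn": [0,0,0],"gripper": 1}
  ]
}}

```text
time: 2.2
ee_pos: [476.8, 65.0, 250.8]
tcp_rot: [0.261, 0.922, 0.274, 0.077]
wrist_force: [1.1, 0.3, -0.6]
width: 0.999
gripper_force: 0.0
```

```bash
python3 - <<'E'
from h import *
A=np.array([526.3,-6.6,106]);u,yc,n=frame(np.radians(-56.85)); p,r=pose()
s=readout.read_state(); print(p,s["joints"].round(2),delta(p,r,A+170*n,toolR(n,u)))
d=eyes.snapshot("wrist"); cv2.imwrite("pics/w1.png",d["color"][:,:,::-1]); np.save("w1.npy",d,allow_pickle=True)
print(proj(d,A), proj(d,A+46*n))
E
```

```text
[476.83145349  64.98969022 250.75845482] [ 0.45  0.23 -1.21  2.1   0.81  1.22 -2.15] (array([ 2.3, -1.5, -1.1]), array([ 0.1,  0. , -0. ]))
[277.33604711 188.84073134] [277.04983766 199.55012292]
```

View pics/w1.png

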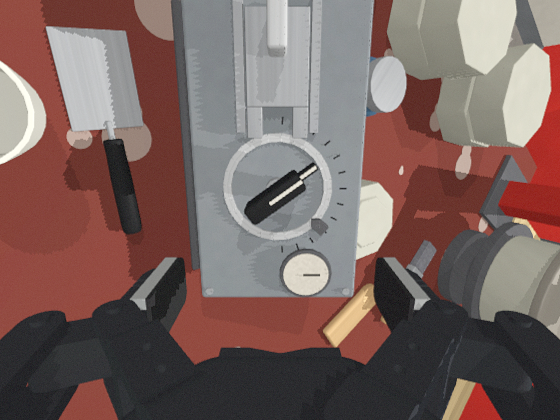

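The wrist view has up-slope to the right. The ring centre is at (277,187), the nose tip at (316,167) and the wedge at (319,228), so the knob has to turn clockwise by roughly 75°. I'll measure these from colour masks.

```bash
python3 - <<'E'
from h import *
d=np.load("w1.npy",allow_pickle=True).item(); A=np.array([526.3,-6.6,106]);u,yc,n=frame(np.radians(-56.85))
im=d["color"]; g=im.max(2).astype(int)
def ab(px,h): 
    P=hit(d,px,A+h*n,n)-A; return P@u,-P@yc
# grid classification by polar position at a height
yy,xx=np.mgrid[100:280,180:380]
def pol(h):
    o,v=ray(d,(0,0)); K=np.stack([(xx-d["cx"])/d["fx"],-(yy-d["cy"])/d["fy"],-np.ones(xx.shape)],-1)@d["cam_to_world"][:3,:3].T
    P=o+K*(((A+h*n-o)@n)/(K@n))[...,None]-A; return P@u,-(P@yc)
G=g[100:280,180:380]
# ring centre: bright pixels between r 38..58 at face
a,b=pol(1.5); r=np.hypot(a,b); m=(G>200)&(r>36)&(r<60)
pts=np.c_[a[m],b[m]]; S=np.linalg.lstsq(np.c_[2*pts,np.ones(len(pts))],(pts**2).sum(1),rcond=None)[0]
print("ring centre off (u, right)",S[:2],"rad",np.sqrt(S[2]+S[:2]@S[:2]),m.sum())
c=S[:2]
a,b=pol(9); a=a-c[0];b=b-c[1]; r=np.hypot(a,b); m=(G<110)&(r>44)&(r<68); 
nn,l,st,ce=cv2.connectedComponentsWithStats(m.astype(np.uint8))
for i in range(1,nn):
    if st[i,4]>20: k=l==i; print("wedge",st[i,4],np.degrees(np.arctan2(b[k].mean(),a[k].mean())),r[k].min(),r[k].max())
a,b=pol(46); a=a-c[0];b=b-c[1]; r=np.hypot(a,b); m=(G<70)&(r<42)
x=np.c_[a[m],b[m]]; w,V=np.linalg.eigh(np.cov(x.T)); print("bar", np.degrees(np.arctan2(V[1,1],V[0,1])), x.mean(0), m.sum())
pm=(G>190)&(r<30); x=np.c_[a[pm],b[pm]]; w,V=np.linalg.eigh(np.cov(x.T)); print("line", np.degrees(np.arctan2(V[1,1],V[0,1])), x.mean(0),pm.sum())
print("nose",np.array(ab((316,167),26))-c)
# console edge yaw check in lower/upper straight lines
print("yaw err via dial/corners", ab((208,293),0),ab((349,291),0))
E
```

```text
ring centre off (u, right) [-0.17071896 -0.42926569] rad 49.99439095365575 777
wedge 182 41.48290851759095 45.01043033824346 65.87925353084334
wedge 38 71.47196477329997 59.56220828652541 67.98409739567865
bar 141.34950701089733 [-2.42144223 -2.22602325] 1365
line 142.17295191490712 [ 8.27006066 -6.79364705] 134
nose [ 35.45630858 -25.09761738]
yaw err via dial/corners (np.float64(-76.97343392429751), np.float64(117.38475049039862)) (np.float64(78.97112789566367), np.float64(115.09938010073851))
```

Request:
{"method": "send_rows", "body": {
  "increments": [
    {"translation": [2,-1.5,80],"turn": [0,0,52],"gripper": 1},
    {"translation": [2,-1.5,80],"turn": [0,0,52],"gripper": 1},
    {"translation": [2,-1.5,80],"turn": [0,0,52],"gripper": 1},
    {"translation": [2,-1.5,80],"turn": [0,0,52],"gripper": 1},
    {"translation": [2,-1.5,80],"turn": [0,0,52],"gripper": 1},
    {"translation": [2,-1.5,80],"turn": [0,0,52],"gripper": 1},
    {"translation": [2,-1.5,80],"turn": [0,0,52],"gripper": 1},
    {"translation": [2,-1.5,80],"turn": [0,0,52],"gripper": 1}
  ]
}}

```text
time: 3.25
ee_pos: [496.8, 25.3, 169.0]
tcp_rot: [0.241, 0.96, -0.039, 0.139]
wrist_force: [0.9, 0.2, -0.4]
width: 1.0
gripper_force: 0.0
```

```bash
cat >> h.py <<'E'
u,yc,n=frame(np.radians(-56.85)); A=np.array([526.3,-6.6,106])-0.17*u+0.43*yc
def at(ang): a=np.radians(ang); return np.cos(a)*u-np.sin(a)*yc
def rep(tp,tr):
    s=readout.read_state(); p,r=pose(s); print(s["joints"].round(2),s["wrist_force"].round(1),s["width"],"TCP rel axis u,right,out",[((p-A)@e).round(1) for e in (u,-yc,n)]); print(delta(p,r,tp,tr))
E
python3 - <<'E'
from h import *
rep(A+17*n,toolR(n,at(52)))
E
```

```text
[-0.63  0.22  0.07  2.2   0.72  0.91 -2.72] [ 0.9  0.2 -0.4] 0.9998660099288106 TCP rel axis u,right,out [np.float64(-3.5), np.float64(7.6), np.float64(76.1)]
(array([10.2, -4.3, 58.6]), array([ 2.6,  1.6, 15. ]))
```

Request:
{"method": "send_rows", "body": {
  "increments": [
    {"translation": [0,0,-10],"turn": [0,0,-107],"gripper": 1},
    {"translation": [0,0,-10],"turn": [0,0,-107],"gripper": 1},
    {"translation": [0,0,-10],"turn": [0,0,-107],"gripper": 1},
    {"translation": [0,0,-10],"turn": [0,0,-107],"gripper": 1},
    {"translation": [0,0,-10],"turn": [0,0,-107],"gripper": 1},
    {"translation": [0,0,-10],"turn": [0,0,-107],"gripper": 1},
    {"translation": [0,0,-10],"turn": [0,0,-107],"gripper": 1},
    {"translation": [0,0,-10],"turn": [0,0,-107],"gripper": 1},
    {"translation": [0,0,-10],"turn": [0,0,-107],"gripper": 1},
    {"translation": [0,0,-10],"turn": [0,0,-107],"gripper": 1}
  ]
}}

```text
time: 4.5
ee_pos: [494.4, 30.0, 177.4]
tcp_rot: [0.255, 0.599, 0.75, -0.112]
wrist_force: [0.5, -0.3, 1.0]
width: 1.001
gripper_force: 0.0
```

```bash
python3 - <<'E'
from h import *
rep(A+80*n,toolR(n,at(-128)))
E
```

```text
[-0.48  0.21 -0.11  2.19  0.74  0.96 -0.86] [ 0.5 -0.3  1. ] 1.0014532663298346 TCP rel axis u,right,out [np.float64(-3.5), np.float64(7.1), np.float64(86.0)]
(array([-0.8,  8.1,  5.7]), array([ -3.2,   0.3, -57.5]))
```

Request:
{"method": "send_rows", "body": {
  "increments": [
    {"translation": [-0.8,8.1,5.7],"turn": [-3.2,0.3,-57.5],"gripper": 1},
    {"translation": [-0.8,8.1,5.7],"turn": [-3.2,0.3,-57.5],"gripper": 1},
    {"translation": [-0.8,8.1,5.7],"turn": [-3.2,0.3,-57.5],"gripper": 1},
    {"translation": [-0.8,8.1,5.7],"turn": [-3.2,0.3,-57.5],"gripper": 1},
    {"translation": [-0.8,8.1,5.7],"turn": [-3.2,0.3,-57.5],"gripper": 1},
    {"translation": [-0.8,8.1,5.7],"turn": [-3.2,0.3,-57.5],"gripper": 1},
    {"translation": [-0.8,8.1,5.7],"turn": [-3.2,0.3,-57.5],"gripper": 1},
    {"translation": [-0.8,8.1,5.7],"turn": [-3.2,0.3,-57.5],"gripper": 1}
  ]
}}

```text
time: 5.5
ee_pos: [503.7, 29.3, 173.7]
tcp_rot: [0.184, 0.161, 0.949, -0.199]
wrist_force: [0.3, -0.1, -1.2]
width: 1.002
gripper_force: 0.0
```

```bash
python3 - <<'E'
from h import *
rep(A+17*n,toolR(n,at(-128)))
E
```

```text
[-0.38  0.2  -0.19  2.2   0.78  0.91  0.12] [ 0.3 -0.1 -1.2] 1.0021703302889617 TCP rel axis u,right,out [np.float64(-0.7), np.float64(-0.3), np.float64(79.9)]
(array([-0.3, -0.6, 62.9]), array([-0. ,  0. , -0.4]))
```

Request:
{"method": "send_rows", "body": {
  "increments": [
    {"translation": [0,-0.5,30],"turn": [0,0,-0.4],"gripper": 1},
    {"translation": [0,-0.5,50],"turn": [0,0,-0.4],"gripper": 1},
    {"translation": [0,-0.5,63],"turn": [0,0,-0.4],"gripper": 1},
    {"translation": [0,-0.5,63],"turn": [0,0,-0.4],"gripper": 0.6},
    {"translation": [0,-0.5,63],"turn": [0,0,-0.4],"gripper": 0.3},
    {"translation": [0,-0.5,63],"turn": [0,0,-0.4],"gripper": 0.1},
    {"translation": [0,-0.5,63],"turn": [0,0,-0.4],"gripper": 0},
    {"translation": [0,-0.5,63],"turn": [0,0,-0.4],"gripper": 0},
    {"translation": [0,-0.5,63],"turn": [0,0,-0.4],"gripper": 0}
  ],
  "grip_force": 40
}}

```text
time: 6.62
ee_pos: [521.8, 2.3, 120.3]
tcp_rot: [0.184, 0.156, 0.95, -0.2]
wrist_force: [-1.8, 1.9, 6.3]
width: 0.202
gripper_force: 39.3
```

```bash
python3 - <<'E'
from h import *
rep(A+17*n,toolR(n,at(-128)))
E
```

```text
[-0.36  0.3  -0.15  2.23  0.9   0.79  0.04] [-1.8  1.9  6.3] 0.20240737993494942 TCP rel axis u,right,out [np.float64(-0.9), np.float64(-0.6), np.float64(17.4)]
(array([-0.3, -1. ,  0.4]), array([-0. ,  0.1,  0.2]))
```

Request:
{"method": "send_rows", "body": {
  "increments": [
    {"translation": [0,0,0],"turn": [0,0,10],"gripper": 0},
    {"translation": [0,0,0],"turn": [0,0,20],"gripper": 0},
    {"translation": [0,0,0],"turn": [0,0,30],"gripper": 0},
    {"translation": [0,0,0],"turn": [0,0,40],"gripper": 0},
    {"translation": [0,0,0],"turn": [0,0,50],"gripper": 0},
    {"translation": [0,0,0],"turn": [0,0,60],"gripper": 0},
    {"translation": [0,0,0],"turn": [0,0,70],"gripper": 0},
    {"translation": [0,0,0],"turn": [0,0,77],"gripper": 0},
    {"translation": [0,0,0],"turn": [0,0,79.5],"gripper": 0},
    {"translation": [0,0,0],"turn": [0,0,79.5],"gripper": 0}
  ]
}}

```text
time: 7.88
ee_pos: [522.1, 2.6, 120.3]
tcp_rot: [0.269, 0.727, 0.63, -0.036]
wrist_force: [0.6, 2.8, 6.4]
width: 0.202
gripper_force: 39.8
```

```bash
python3 - <<'E'
from h import *
rep(A+17*n,toolR(n,at(-48.5)))
d=eyes.snapshot("wrist"); cv2.imwrite("pics/w2.png",d["color"][:,:,::-1]); np.save("w2.npy",d,allow_pickle=True)
E
```

```text
[-0.49  0.3   0.01  2.23  0.86  0.75 -1.31] [0.6 2.8 6.4] 0.20207253453232596 TCP rel axis u,right,out [np.float64(-0.9), np.float64(-1.1), np.float64(17.4)]
(array([-1.4, -0.3,  0.4]), array([ 0.1, -0. ,  0.2]))
```

View pics/w2.png

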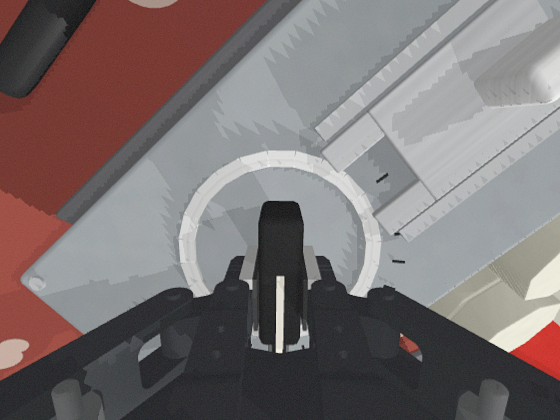

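The wrist view shows the knob held square in the pads, with the bar vertical at column 280. The nose and wedge are hidden by the gripper, so I'll let go, back off and check.

Request:
{"method": "send_rows", "body": {
  "increments": [
    {"translation": [0,0,0],"turn": [0,0,0],"gripper": 0.3},
    {"translation": [0,0,0],"turn": [0,0,0],"gripper": 0.8},
    {"translation": [0,0,0],"turn": [0,0,0],"gripper": 1},
    {"translation": [0,0,-30],"turn": [0,0,0],"gripper": 1},
    {"translation": [0,0,-80],"turn": [0,0,0],"gripper": 1},
    {"translation": [0,0,-130],"turn": [0,0,0],"gripper": 1},
    {"translation": [0,0,-140],"turn": [0,0,0],"gripper": 1},
    {"translation": [0,0,-140],"turn": [0,0,0],"gripper": 1},
    {"translation": [0,0,-140],"turn": [0,0,0],"gripper": 1}
  ]
}}

```text
time: 9.05
ee_pos: [481.3, 62.4, 237.9]
tcp_rot: [0.269, 0.727, 0.63, -0.038]
wrist_force: [-0.2, -0.7, -0.5]
width: 0.996
gripper_force: 0.0
```

```bash
cat > meas.py <<'E'
from h import *
import sys
d=eyes.snapshot("wrist"); cv2.imwrite(f"pics/{sys.argv[1]}.png",d["color"][:,:,::-1]); np.save(sys.argv[1]+".npy",d,allow_pickle=True)
G=d["color"].max(2).astype(int); yy,xx=np.mgrid[0:420,0:560]
K=np.stack([(xx-d["cx"])/d["fx"],-(yy-d["cy"])/d["fy"],-np.ones(xx.shape)],-1)@d["cam_to_world"][:3,:3].T
def pol(h,c):
    o=d["cam_to_world"][:3,3]; P=o+K*(((A+h*n-o)@n)/(K@n))[...,None]-A; return P@u-c[0],-(P@yc)-c[1]
def lin(m,a,b):
    x=np.c_[a[m],b[m]]; w,V=np.linalg.eigh(np.cov(x.T)); return np.degrees(np.arctan2(V[1,1],V[0,1])), x.mean(0).round(1), m.sum()
a,b=pol(1.5,(0,0)); r=np.hypot(a,b); m=(G>200)&(r>40)&(r<56)
p=np.c_[a[m],b[m]]; S=np.linalg.lstsq(np.c_[2*p,np.ones(len(p))],(p**2).sum(1),rcond=None)[0]; c=S[:2]; print("ring",c)
a,b=pol(9,c); r=np.hypot(a,b); m=(G<110)&(r>47)&(r<66)
nn,l,st,_=cv2.connectedComponentsWithStats(m.astype(np.uint8))
for i in range(1,nn):
    if st[i,4]>60: k=l==i; print("wedge",st[i,4],np.degrees(np.arctan2(b[k].mean(),a[k].mean())),r[k].min(),r[k].max())
a,b=pol(46,c); r=np.hypot(a,b); print("bar",lin((G<70)&(r<42),a,b)); print("line",lin((G>190)&(r<30),a,b))
rep(A+160*n,toolR(n,at(-48.5)))
E
python3 meas.py w3
```

```text
ring [ 0.20870158 -0.27594586]
bar (np.float64(-138.00058184504744), array([-5.9, -5.3]), np.int64(1256))
line (np.float64(-137.56396082526615), array([7.5, 5.9]), np.int64(159))
[-0.57  0.09 -0.08  2.15  0.65  1.05 -1.17] [-0.1 -0.9 -0.3] 1.0026724097265671 TCP rel axis u,right,out [np.float64(-1.2), np.float64(0.4), np.float64(155.4)]
(array([-0.6,  1.1, -4.6]), array([-0.1,  0.1,  0.2]))
```

View pics/w3.png

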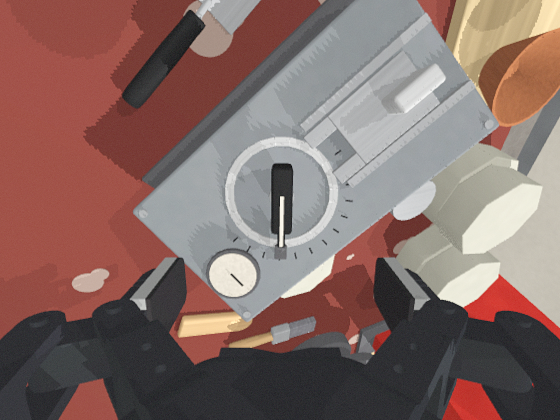

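The nose at (281,245) points at the wedge at (281,253). I'll compare the two angles in detail.

```bash
cat > m2.py <<'E'
import sys; from h import *
d=np.load(sys.argv[1]+".npy",allow_pickle=True).item(); im=d["color"]; x,y=proj(d,A+50*at(42)).astype(int)
cv2.imwrite(f"pics/{sys.argv[1]}z.png",cv2.resize(im[y-70:y+30,x-50:x+50,::-1],None,fx=6,fy=6,interpolation=cv2.INTER_NEAREST)); print(x-50,y-70)
print(im[y-12:y+14,x-12:x+13].max(2))
E
python3 m2.py w3
```

```text
230 172
[[140 155 148  67  36  40  50  53  53  50  43 164 244 247 254 161  52  48
   55  52  56  53  50  66 156]
 [139 155 161  91  45  40  49  50  48  45  42 163 245 247 253 142  37  45
   49  50  54  43  47  97 156]
 [139 155 161 114  53  40  51  49  43  50  35 165 245 248 254 143  40  51
   50  51  50  45  57 139 156]
 [138 152 158 129 109  93  67  56  61  39  35 166 245 247 255 144  39  41
   49  48  47  70 111 157 159]
 [140 138 154 158 160 148 121 118 122  66  40 162 245 248 255 147  41 103
  111 108 110 127 156 160 157]
 [139 137 154 157 158 158 158 162 166  92  41 164 244 248 246 137  33 156
  163 158 159 156 158 154 156]
 [140 138 153 157 154 155 157 158 160  89  38 164 244 249 226 115  42 152
  159 157 155 155 154 164 156]
 [156 144 155 155 153 154 154 155 161  90  40 162 245 249 226 114  35 154
  159 157 156 156 152 161 149]
 [182 170 179 175 175 162 155 154 162  89  41 164 245 249 225 116  33 154
  158 150 158 165 165 183 183]
 [187 186 203 200 199 188 182 179 185 104  45 163 244 250 225 112  61 176
  185 194 193 200 203 219 221]
 [181 184 202 203 203 204 209 208 207 119 
[... 938 characters left out ...]
15 116 120 121 125 119 132 133 132 118
  133 169 172 170 171 169 172]
 [156 154 154 157 143 142 126 109 116 116 110 112 110 116 133 133 119 113
  135 168 171 171 170 172 171]
 [153 154 157 158 148 143 127 112 115 113 116 107 108 118 127 117 112 108
  138 169 174 174 170 171 171]
 [153 153 153 155 156 152 132 111 112 113 115 112 114 123 117 117 114 114
  136 168 170 170 173 170 170]
 [153 156 154 157 156 159 136 111 112 117 114 116 116 114 115 111 114 110
  134 172 172 169 171 171 170]
 [154 156 154 156 157 157 120 112 113 115 110 115 114 115 118 114 114 111
  136 170 171 169 169 168 169]
 [155 156 155 156 155 158 122 112 115 112 113 117 113 112 116 115 115 113
  135 170 172 169 169 171 171]]
```

View pics/w3z.png

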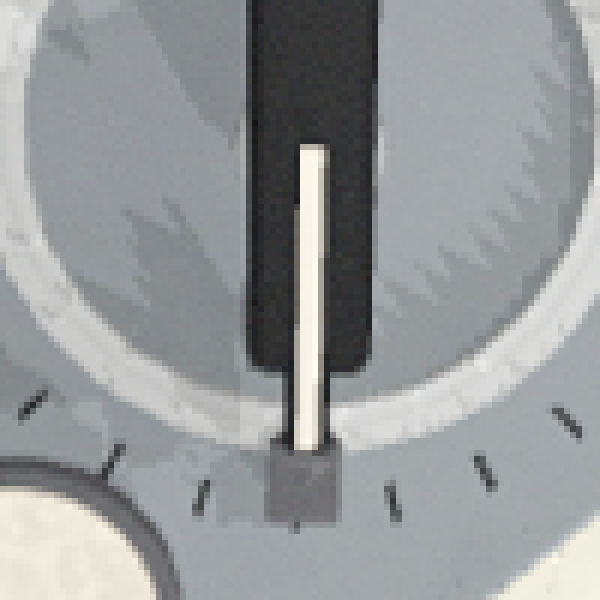

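```bash
cat > m3.py <<'E'
from h import *
d=np.load("w3.npy",allow_pickle=True).item(); c=np.array([.21,-.28])
def ang(px,h):
    P=hit(d,px,A+h*n,n)-A; q=np.array([P@u,-P@yc])-c; return q.round(1),np.degrees(np.arctan2(q[1],q[0])).round(2)
X=268;Y=230
# row indexes per crop: y = 242-12+i
for i in (19,23): print("wedge",ang((X+12.45,Y+i),9))
for i in (6,12): print("nose",ang((X+12.95,Y+i),29))
print(proj(d,A),proj(d,A+46*n))
E
python3 m3.py
```

```text
wedge (array([39.9, 35.8]), np.float64(41.93))
wedge (array([43.1, 38.6]), np.float64(41.88))
nose (array([24.3, 21.6]), np.float64(41.62))
nose (array([28.7, 25.5]), np.float64(41.56))
[280.76963368 194.00827718] [280.86877681 206.17700113]
```

```bash
python3 - <<'E'
from h import *
d=np.load("w3.npy",allow_pickle=True).item()
im=d["color"]; g=im.min(2); m=np.zeros_like(g); m[60:120,385:450]=(g[60:120,385:450]>205)
nn,l,st,ce=cv2.connectedComponentsWithStats(m)
i=1+st[1:,4].argmax(); P=hit(d,ce[i],A+46*n,n)-A; print(st[i],ce[i],"handle u,left",P@u,P@yc)
ys,xs=np.where(l==i); q=np.array([hit(d,(x,y),A+46*n,n)-A for x,y in zip(xs,ys)]); print(np.percentile(q@u,[1,99]),np.percentile(q@yc,[1,99]))
H=A+144*yc
rep(H+90*n,toolR(n,u))
E
```

```text
[398  65  47  48 900] [421.20555556  88.78333333] handle u,left 0.8433515956138368 139.34669132241447
[-5.56891452  7.34650335] [121.37994457 156.87902367]
[-0.57  0.09 -0.08  2.15  0.65  1.05 -1.17] [-0.1 -0.9 -0.3] 1.0026724097265671 TCP rel axis u,right,out [np.float64(-1.2), np.float64(0.4), np.float64(155.4)]
(array([ 94.5, 109.4,  65.1]), array([-0. ,  0.1, 48.7]))
```

Request:
{"method": "send_rows", "body": {
  "increments": [
    {"translation": [91,105.5,40],"turn": [0,0,48.7],"gripper": 1},
    {"translation": [91,105.5,40],"turn": [0,0,48.7],"gripper": 1},
    {"translation": [91,105.5,40],"turn": [0,0,48.7],"gripper": 1},
    {"translation": [91,105.5,40],"turn": [0,0,48.7],"gripper": 1},
    {"translation": [91,105.5,65],"turn": [0,0,48.7],"gripper": 1},
    {"translation": [91,105.5,65],"turn": [0,0,48.7],"gripper": 1},
    {"translation": [91,105.5,65],"turn": [0,0,48.7],"gripper": 1},
    {"translation": [91,105.5,65],"turn": [0,0,48.7],"gripper": 1}
  ]
}}

```text
time: 10.1
ee_pos: [617.4, 110.5, 184.7]
tcp_rot: [0.26, 0.922, 0.275, 0.077]
wrist_force: [-0.2, 0.2, 0.3]
width: 1.003
gripper_force: 0.0
```

```bash
python3 - <<'E'
from h import *
rep(A+139*yc+0.8*u+16*n,toolR(n,u))
E
```

```text
[-0.61  0.38  0.05  1.91  0.67  0.96 -1.98] [-0.2  0.2  0.3] 1.0031356088418113 TCP rel axis u,right,out [np.float64(0.2), np.float64(-139.9), np.float64(92.3)]
(array([-1. ,  0.6, 76.3]), array([ 0. , -0. ,  0.1]))
```

Request:
{"method": "send_rows", "body": {
  "increments": [
    {"translation": [-1,0.6,40],"turn": [0,0,0],"gripper": 1},
    {"translation": [-1,0.6,65],"turn": [0,0,0],"gripper": 1},
    {"translation": [-1,0.6,76],"turn": [0,0,0],"gripper": 1},
    {"translation": [-1,0.6,76],"turn": [0,0,0],"gripper": 0.6},
    {"translation": [-1,0.6,76],"turn": [0,0,0],"gripper": 0.3},
    {"translation": [-1,0.6,76],"turn": [0,0,0],"gripper": 0.1},
    {"translation": [-1,0.6,76],"turn": [0,0,0],"gripper": 0},
    {"translation": [-1,0.6,76],"turn": [0,0,0],"gripper": 0},
    {"translation": [-1,0.6,76],"turn": [0,0,0],"gripper": 0}
  ],
  "grip_force": 40
}}

```text
time: 11.22
ee_pos: [638.3, 77.2, 119.9]
tcp_rot: [0.26, 0.922, 0.275, 0.078]
wrist_force: [-5.0, 5.2, 3.0]
width: 0.181
gripper_force: 42.9
```

```bash
python3 - <<'E'
from h import *
rep(A+74*yc+16*n,toolR(n,u))
E
```

```text
[-0.57  0.48  0.08  1.94  0.73  0.82 -2.02] [-5.   5.2  3. ] 0.1808529050705557 TCP rel axis u,right,out [np.float64(-0.2), np.float64(-139.2), np.float64(16.5)]
(array([-65.2,   0.2,   0.5]), array([-0. , -0.1,  0. ]))
```

Request:
{"method": "send_rows", "body": {
  "increments": [
    {"translation": [-8,0,0],"turn": [0,0,0],"gripper": 0},
    {"translation": [-16,0,0],"turn": [0,0,0],"gripper": 0},
    {"translation": [-24,0,0],"turn": [0,0,0],"gripper": 0},
    {"translation": [-32,0,0],"turn": [0,0,0],"gripper": 0},
    {"translation": [-40,0,0],"turn": [0,0,0],"gripper": 0},
    {"translation": [-48,0,0],"turn": [0,0,0],"gripper": 0},
    {"translation": [-54,0,0],"turn": [0,0,0],"gripper": 0},
    {"translation": [-58,0,0],"turn": [0,0,0],"gripper": 0},
    {"translation": [-58,0,0],"turn": [0,0,0],"gripper": 0}
  ]
}}

```text
time: 12.35
ee_pos: [589.7, 45.6, 119.9]
tcp_rot: [0.26, 0.922, 0.275, 0.078]
wrist_force: [-5.4, 5.9, 1.6]
width: 0.181
gripper_force: 42.9
```

```bash
python3 - <<'E'
from h import *
rep(A+74*yc+16*n,toolR(n,u)); print(readout.read_state()["wrist_force"]@np.c_[u,yc,n])
E
```

```text
[-0.57  0.4   0.09  2.07  0.77  0.78 -2.07] [-5.4  5.9  1.6] 0.18113327095832654 TCP rel axis u,right,out [np.float64(-0.3), np.float64(-81.2), np.float64(16.6)]
(array([-7.2,  0.3,  0.6]), array([-0.1, -0.1,  0. ]))
[-5.95468173 -1.31346718  5.4782537 ]
```

Request:
{"method": "send_rows", "body": {
  "increments": [
    {"translation": [-2,0,0],"turn": [0,0,0],"gripper": 0},
    {"translation": [-4,0,0],"turn": [0,0,0],"gripper": 0},
    {"translation": [-5,0,0],"turn": [0,0,0],"gripper": 0},
    {"translation": [-6,0,0],"turn": [0,0,0],"gripper": 0},
    {"translation": [-6,0,0],"turn": [0,0,0],"gripper": 0}
  ]
}}

```text
time: 12.98
ee_pos: [585.1, 42.7, 119.9]
tcp_rot: [0.259, 0.922, 0.275, 0.078]
wrist_force: [-2.6, 7.9, 0.4]
width: 0.181
gripper_force: 42.5
```

```bash
python3 - <<'E'
from h import *
rep(A+74*yc+16*n,toolR(n,u)); print(readout.read_state()["wrist_force"]@np.c_[u,yc,n])
E
```

```text
[-0.57  0.39  0.1   2.08  0.77  0.77 -2.07] [-2.6  7.9  0.4] 0.18057369250513483 TCP rel axis u,right,out [np.float64(-0.3), np.float64(-75.8), np.float64(16.6)]
(array([-1.8,  0.3,  0.6]), array([-0.1, -0.1,  0. ]))
[-6.6793338   2.14006958  4.56915532]
```

Request:
{"method": "send_rows", "body": {
  "increments": [
    {"translation": [-1,0,0],"turn": [0,0,0],"gripper": 0},
    {"translation": [-2,0,0],"turn": [0,0,0],"gripper": 0},
    {"translation": [-2,0,0],"turn": [0,0,0],"gripper": 0}
  ]
}}

```text
time: 13.35
ee_pos: [584.6, 42.4, 120.0]
tcp_rot: [0.259, 0.922, 0.276, 0.079]
wrist_force: [8.6, 8.7, -8.5]
width: 0.175
gripper_force: 41.1
```

```bash
python3 - <<'E'
from h import *
rep(A+74*yc+16*n,toolR(n,u)); print(readout.read_state()["wrist_force"]@np.c_[u,yc,n])
E
```

```text
[-0.57  0.39  0.1   2.09  0.78  0.77 -2.07] [ 8.6  8.7 -8.5] 0.1754609458806797 TCP rel axis u,right,out [np.float64(-0.3), np.float64(-75.1), np.float64(16.8)]
(array([-1.1,  0.3,  0.8]), array([-0.1, -0.3,  0.1]))
[-6.62562364 11.93753705 -5.93980737]
```

Request:
{"method": "send_rows", "body": {
  "increments": [
    {"translation": [-1.5,0,0],"turn": [0,0,0],"gripper": 0},
    {"translation": [-1.5,0,0],"turn": [0,0,0],"gripper": 0}
  ]
}}

```text
time: 13.6
ee_pos: [584.5, 42.5, 120.2]
tcp_rot: [0.258, 0.922, 0.276, 0.08]
wrist_force: [18.8, 9.2, -16.6]
width: 0.178
gripper_force: 39.9
```

```bash
python3 - <<'E'
from h import *
rep(A+74*yc+16*n,toolR(n,u)); print(readout.read_state()["wrist_force"]@np.c_[u,yc,n])
E
```

```text
[-0.57  0.39  0.1   2.09  0.78  0.77 -2.08] [ 18.8   9.2 -16.6] 0.17791492075541634 TCP rel axis u,right,out [np.float64(-0.3), np.float64(-75.1), np.float64(16.9)]
(array([-1.1,  0.3,  0.9]), array([-0.1, -0.4,  0.1]))
[ -6.44206457  20.79420697 -15.51762084]
```

Request:
{"method": "send_rows", "body": {
  "increments": [
    {"translation": [0.5,0,0],"turn": [0,0,0],"gripper": 0.4},
    {"translation": [0.5,0,0],"turn": [0,0,0],"gripper": 1},
    {"translation": [0.5,0,0],"turn": [0,0,0],"gripper": 1},
    {"translation": [0.5,0,0],"turn": [0,0,0],"gripper": 1},
    {"translation": [0,0,-40],"turn": [0,0,0],"gripper": 1},
    {"translation": [0,0,-90],"turn": [0,0,0],"gripper": 1},
    {"translation": [-50,0,-130],"turn": [0,0,0],"gripper": 1},
    {"translation": [-75,0,-140],"turn": [0,0,0],"gripper": 1},
    {"translation": [-75,0,-140],"turn": [0,0,0],"gripper": 1},
    {"translation": [-75,0,-140],"turn": [0,0,0],"gripper": 1}
  ]
}}

```text
time: 14.85
ee_pos: [479.6, 59.5, 239.2]
tcp_rot: [0.26, 0.922, 0.274, 0.078]
wrist_force: [0.8, -0.7, -0.1]
width: 1.0
gripper_force: 0.0
```

```bash
python3 meas.py w4; python3 - <<'E'
import cv2
a=cv2.imread("pics/w4.png")[70:270,170:390]
cv2.imwrite("pics/w4z.png",cv2.resize(a,None,fx=3,fy=3,interpolation=cv2.INTER_CUBIC))
E
```

```text
ring [-0.73841853 -1.1545085 ]
wedge 178 41.705307862997365 47.1703617490691 65.8154446856928
bar (np.float64(-139.03388337405383), array([-1.1, -4.7]), np.int64(1516))
line (np.float64(-143.48019608234873), array([9.8, 7. ]), np.int64(167))
[-0.66  0.08  0.02  2.16  0.65  1.04 -2.01] [-0.1 -0.6  0.3] 0.9984846079097054 TCP rel axis u,right,out [np.float64(0.8), np.float64(3.4), np.float64(155.5)]
(array([ 3.4, -0.8, -4.5]), array([  0. ,   0. , -48.5]))
```

View pics/w4z.png

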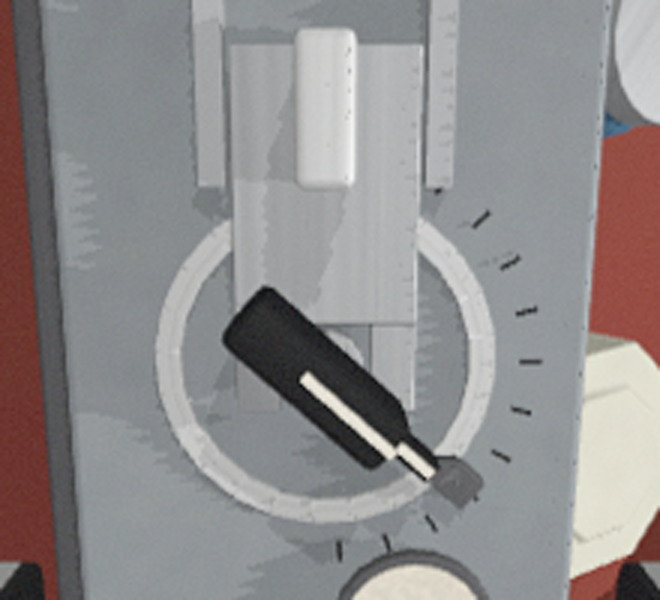

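The final view shows the fork's slot around the neck, the handle at zoom (325,108), and the nose tip at (432,470) meeting the wedge at (460,482). One numeric check of the alignment.

```bash
python3 - <<'E'
from h import *
d=np.load("w4.npy",allow_pickle=True).item()
Z=lambda a,b:(170+a/3-.33,70+b/3-.33)
def q(px,h): P=hit(d,px,A+h*n,n)-A; return np.array([P@u,-P@yc])
an=lambda v:np.degrees(np.arctan2(v[1],v[0])).round(1)
c=np.array([.1,-.3])
print("line",an(q(Z(390,455),46)-q(Z(305,378),46)),"nose line",q(Z(418,463),29)-c,an(q(Z(418,463),29)-c),"wedge",an(q(Z(460,482),9)-c))
print("edges",an(q(Z(402,407),46)-q(Z(283,293),46)),an(q(Z(365,465),46)-q(Z(228,342),46)))
g=d["color"].min(2)
x0=170+295//3; m=np.zeros_like(g); m[75:140,255:300]=g[75:140,255:300]>205
k,l,st,ce=cv2.connectedComponentsWithStats(m); i=1+st[1:,4].argmax(); print("handle u,right",q(ce[i],46))
E
```

```text
line 43.0 nose line [27.79290826 24.86555635] 41.8 wedge 41.0
edges 44.1 43.1
handle u,right [  5.70271766 -76.0832971 ]
```

```bash
python3 -c "
from plant import bot
print(bot.job_done())"
```

```text
the job is handed in; nothing more can be done
None
```

The job is handed in: the knob's nose is on the wedge to within about 1–2°, the fork is home against its end stop around the neck, and the arm finished clear of everything after about 15 s.

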